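# Size the washed plating ring and lay out its presser

### The job

Size the plating ring that lies on the green mat: lower it gently, without dropping it, over the stepped gauge until it stops, let go and leave it sitting there level. The colour of the band directly beneath it is its size: then take the presser of that colour and lay it on its side, gently, across both V-saddles of the cradle, roughly centred. Leave the other rings and pressers where they are, and do not shove or knock over the jars or the sauce bottle.

Things in the scene. Friction and masses are not known exactly. Their poses are not given: they have to be found in the camera images.
- wash_mat: fixed green mat, 100 x 100 x 4 mm, with the one ring that is to be sized in its middle; origin at the centre of its underside
- spare_mat: fixed white mat, 90 x 190 x 4 mm, with the two other rings; origin at the centre of its underside
- ring_a_center (a point): centre (half-way up) of a loose plain aluminium ring lying flat, 58 mm outer diameter, 20 mm high, about 80 g; its z axis is the ring's axis. The three rings differ only in their bore (44, 36 or 28 mm). Which one lies on the green mat changes from time to time
- ring_b_center (a point): centre (half-way up) of a loose plain aluminium ring lying flat, 58 mm outer diameter, 20 mm high, about 80 g; its z axis is the ring's axis. The three rings differ only in their bore (44, 36 or 28 mm). Which one lies on the green mat changes from time to time
- ring_c_center (a point): centre (half-way up) of a loose plain aluminium ring lying flat, 58 mm outer diameter, 20 mm high, about 80 g; its z axis is the ring's axis. The three rings differ only in their bore (44, 36 or 28 mm). Which one lies on the green mat changes from time to time
- gauge: fixed gauge: upright stepped mandrel on a white disc (96 x 8 mm); origin on its axis at the underside. Bands, heights above table and widths: red to 30 mm (48 wide), yellow 30-44 (42-40), blue 44-58 (34-32), white nose to 72 (26-11). A ring stops with its underside on top of one band: 44 mm bore on red, 36 on yellow, 28 on blue; the band directly beneath it is its size
- presser_red_mid (a point): point half-way up (58 mm above its underside) on the axis of the red presser, loose, standing upright on a fixed black mat 4 mm thick: red handle 26 mm in diameter, white foot 42 mm in diameter and 12 mm high, 116 mm tall in all, about 160 g; z from foot to top. Neighbouring pressers stand about 100 mm apart in changing order
- presser_yellow_mid (a point): point half-way up (58 mm above its underside) on the axis of the yellow presser, loose, standing upright on a fixed black mat 4 mm thick: yellow handle 26 mm in diameter, white foot 34 mm in diameter and 12 mm high, 116 mm tall in all, about 160 g; z from foot to top. Neighbouring pressers stand about 100 mm apart in changing order
- presser_blue_mid (a point): point half-way up (58 mm above its underside) on the axis of the blue presser, loose, standing upright on a fixed black mat 4 mm thick: blue handle 26 mm in diameter, white foot 26 mm in diameter and 12 mm high, 116 mm tall in all, about 160 g; z from foot to top. Neighbouring pressers stand about 100 mm apart in changing order
- cradle_axis (a point): centre of the cradle's resting place, 50 mm above the table; x: the level line of a resting handle's axis; z up. Fixed white base 110 x 64 x 6 mm with two steel 90-degree V-saddles (8 mm thick, 56 mm high, 54 mm across) 34 mm either side of this point along x, open between them. Foot and top overhang outside the saddles, either way round
- cradle: the same cradle; origin at the centre of its underside, 50 mm below point cradle_axis; x along the handle's resting line
- jar_pepper_c (a point): bystander, loose: amber spice jar with red lid, 48 mm diameter, 85 mm high; the point half-way up on its axis
- jar_herbs_c (a point): bystander, loose: green spice jar with red lid, 48 mm diameter, 85 mm high; the point half-way up on its axis
- jar_salt_c (a point): bystander, loose: clear jar with white lid, 48 mm diameter, 85 mm high; the point half-way up on its axis
- sauce_c (a point): bystander, loose: orange sauce bottle, 60 mm diameter, 160 mm high; the point half-way up on its axis
Mind the look-alikes: they are no part of the job. What is shaped like the cradle but purple or turquoise is not meant.

How it is judged:
On the way, in this order (a step that is already met when the one before it is completed fails the run):
1. the ring from the green mat is on the gauge, down to its own step, level and let go (((horizontal distance between ring_a_center and gauge below 0.005 m and z of ring_a_center in the frame of gauge between 0.037 and 0.043 m and angle between ring_a_center's own z axis and vertical below 0.1 rad and horizontal distance between each of ring_b_center, ring_c_center and wash_mat above 0.075 m and distance of each of ring_b_center, ring_c_center from where it was at the start of the episode below 0.03 m and contact force between ring_a and the fingers below 0.1 N) or (horizontal distance between ring_b_center and gauge below 0.005 m and z of ring_b_center in the frame of gauge between 0.051 and 0.057 m and angle between ring_b_center's own z axis and vertical below 0.1 rad and horizontal distance between each of ring_a_center, ring_c_center and wash_mat above 0.075 m and distance of each of ring_a_center, ring_c_center from where it was at the start of the episode below 0.03 m and contact force between ring_b and the fingers below 0.1 N) or (horizontal distance between ring_c_center and gauge below 0.005 m and z of ring_c_center in the frame of gauge between 0.065 and 0.071 m and angle between ring_c_center's own z axis and vertical below 0.1 rad and horizontal distance between each of ring_a_center, ring_b_center and wash_mat above 0.075 m and distance of each of ring_a_center, ring_b_center from where it was at the start of the episode below 0.03 m and contact force between ring_c and the fingers below 0.1 N))), for 0.3 s.
2. the presser of the band's colour lies on its side across both saddles of the cradle (((horizontal distance between ring_a_center and gauge below 0.005 m and z of ring_a_center in the frame of gauge between 0.037 and 0.043 m and angle between ring_a_center's own z axis and vertical below 0.1 rad and x of presser_red_mid in the frame of cradle_axis between -0.02 and 0.02 m and y of presser_red_mid in the frame of cradle_axis between -0.006 and 0.006 m and z of presser_red_mid in the frame of cradle_axis between -0.006 and 0.006 m and angle between the z axis of presser_red_mid and the x axis of cradle, either way round below 0.12 rad) or (horizontal distance between ring_b_center and gauge below 0.005 m and z of ring_b_center in the frame of gauge between 0.051 and 0.057 m and angle between ring_b_center's own z axis and vertical below 0.1 rad and x of presser_yellow_mid in the frame of cradle_axis between -0.02 and 0.02 m and y of presser_yellow_mid in the frame of cradle_axis between -0.006 and 0.006 m and z of presser_yellow_mid in the frame of cradle_axis between -0.006 and 0.006 m and angle between the z axis of presser_yellow_mid and the x axis of cradle, either way round below 0.12 rad) or (horizontal distance between ring_c_center and gauge below 0.005 m and z of ring_c_center in the frame of gauge between 0.065 and 0.071 m and angle between ring_c_center's own z axis and vertical below 0.1 rad and x of presser_blue_mid in the frame of cradle_axis between -0.02 and 0.02 m and y of presser_blue_mid in the frame of cradle_axis between -0.006 and 0.006 m and z of presser_blue_mid in the frame of cradle_axis between -0.006 and 0.006 m and angle between the z axis of presser_blue_mid and the x axis of cradle, either way round below 0.12 rad))), for 0.2 s.
At the end, for the whole second after the job is handed in: Ring off the green mat at rest on its own gauge step (within 5 mm of axis, 3 mm in height, level); presser of the band colour beneath at rest across both saddles (20 mm along, 6 mm across and in height, 0.12 rad); other rings and upright pressers within 30 mm of their starts (((horizontal distance between ring_a_center and gauge below 0.005 m and z of ring_a_center in the frame of gauge between 0.037 and 0.043 m and angle between each of ring_a_center, presser_yellow_mid, presser_blue_mid's own z axis and vertical below 0.1 rad and horizontal distance between each of ring_b_center, ring_c_center and wash_mat above 0.075 m and distance of each of ring_b_center, ring_c_center, presser_yellow_mid, presser_blue_mid from where it was at the start of the episode below 0.03 m and x of presser_red_mid in the frame of cradle_axis between -0.02 and 0.02 m and y of presser_red_mid in the frame of cradle_axis between -0.006 and 0.006 m and z of presser_red_mid in the frame of cradle_axis between -0.006 and 0.006 m and angle between the z axis of presser_red_mid and the x axis of cradle, either way round below 0.12 rad and linear speed of each of ring_a, presser_red below 0.02 m/s and angular speed of each of ring_a, presser_red below 0.2 rad/s) or (horizontal distance between ring_b_center and gauge below 0.005 m and z of ring_b_center in the frame of gauge between 0.051 and 0.057 m and angle between each of ring_b_center, presser_red_mid, presser_blue_mid's own z axis and vertical below 0.1 rad and horizontal distance between each of ring_a_center, ring_c_center and wash_mat above 0.075 m and distance of each of ring_a_center, ring_c_center, presser_red_mid, presser_blue_mid from where it was at the start of the episode below 0.03 m and x of presser_yellow_mid in the frame of cradle_axis between -0.02 and 0.02 m and y of presser_yellow_mid in the frame of cradle_axis between -0.006 and 0.006 m and z of presser_yellow_mid in the frame of cradle_axis between -0.006 and 0.006 m and angle between the z axis of presser_yellow_mid and the x axis of cradle, either way round below 0.12 rad and linear speed of each of ring_b, presser_yellow below 0.02 m/s and angular speed of each of ring_b, presser_yellow below 0.2 rad/s) or (horizontal distance between ring_c_center and gauge below 0.005 m and z of ring_c_center in the frame of gauge between 0.065 and 0.071 m and angle between each of ring_c_center, presser_red_mid, presser_yellow_mid's own z axis and vertical below 0.1 rad and horizontal distance between each of ring_a_center, ring_b_center and wash_mat above 0.075 m and distance of each of ring_a_center, ring_b_center, presser_red_mid, presser_yellow_mid from where it was at the start of the episode below 0.03 m and x of presser_blue_mid in the frame of cradle_axis between -0.02 and 0.02 m and y of presser_blue_mid in the frame of cradle_axis between -0.006 and 0.006 m and z of presser_blue_mid in the frame of cradle_axis between -0.006 and 0.006 m and angle between the z axis of presser_blue_mid and the x axis of cradle, either way round below 0.12 rad and linear speed of each of ring_c, presser_blue below 0.02 m/s and angular speed of each of ring_c, presser_blue below 0.2 rad/s))); the robot touches nothing.
It fails at once if a jar or the sauce bottle shoved more than 30 mm or knocked over (distance of any of jar_pepper_c, jar_herbs_c, jar_salt_c, sauce_c from where it was at the start of the episode above 0.03 m or angle between any of jar_pepper_c, jar_herbs_c, jar_salt_c, sauce_c's own z axis and vertical above 0.5 rad).
It fails at once if a ring dropped onto the gauge (falling free faster than 0.6 m/s) instead of being lowered ((horizontal distance between ring_a_center and gauge below 0.03 m and linear speed of ring_a above 0.6 m/s and contact force between ring_a and the fingers below 0.1 N) or (horizontal distance between ring_b_center and gauge below 0.03 m and linear speed of ring_b above 0.6 m/s and contact force between ring_b and the fingers below 0.1 N) or (horizontal distance between ring_c_center and gauge below 0.03 m and linear speed of ring_c above 0.6 m/s and contact force between ring_c and the fingers below 0.1 N)).
It fails at once if a ring forced onto the gauge with more than 50 N (contact force between any of ring_a, ring_b, ring_c and gauge above 50 N).
It fails at once if a presser dropped (falling free faster than 0.8 m/s) ((linear speed of presser_red above 0.8 m/s and contact force between presser_red and the fingers below 0.1 N) or (linear speed of presser_yellow above 0.8 m/s and contact force between presser_yellow and the fingers below 0.1 N) or (linear speed of presser_blue above 0.8 m/s and contact force between presser_blue and the fingers below 0.1 N)).
It also fails if it takes over 58 s, if anything falls off the work surface, if the arm or the gripper's body presses on something with over 40 N, if the wrist force passes 120 N, or if a joint passes its speed limit or range.

### The arm

A 6-joint arm with a two-finger parallel gripper is mounted at the origin on the work surface. World frame = base frame: x ahead of the robot, y to its left, z up, the work surface at z = 0. Lengths are in m, angles in rad, forces in N, time in s.
With the tool pointing down it reaches from about 0.275 to 0.975 m from the base axis. Payload 8.4 kg.
Tool frame: the origin (TCP) lies midway between the tips of the shut fingers; the grasp point (between the pads) lies robot.grip_depth behind it (robot.grip_depth is the distance from the TCP to the grasp point, in m); z points along the fingers, y is the direction in which the jaws open and shut (so a half turn about z gives the same grasp; the last joint's range is limited). The gripper opens to 92 mm and grips with 3 to 60 N. Pads are 20 mm wide; open, the fingers measure 128 mm over their backs; the gripper's body (75 mm by 189 mm) begins 69 mm behind the grasp point.
Start: joints at [1.202, 0.353, 1.633, -0, 1.155, -0.002], TCP at [0.224, 0.583, 0.215] pointing down, gripper open.
Joint ranges: [-2.63, 2.63], [-0.92, 2.1], [0.06, 2.66], [-1.3, 4.44], [0, 2.69], [-3.02, 3.02]. Speed limits (rad/s): [2.22, 2.22, 2.79, 3.14, 3.14, 3.14].

### API

Orientations are given as [roll, pitch, yaw] about the fixed x, y, z axes, in that order (R = Rz(yaw) Ry(pitch) Rx(roll)).
In Python, from plant import robot gives the robot as it stands. Calls block until the motion is done:
- robot.movep(position, orientation): joint-space move of the TCP to a pose.
- robot.servo_line(position, orientation=None, vel=0.15, f_stop=None): straight line of the TCP; orientation=None keeps the orientation; vel is the mean speed in m/s. With f_stop (N) it stops when the force on the tool has changed by that much, and returns True; else False.
- robot.movej(angles): joint-space move.
- robot.command_gripper(opening): finger opening in m; the grip force is fixed at half the most; returns when the fingers have stopped.
- robot.hold(seconds).
- robot.solve_ik(position, orientation): joint angles nearest the present ones, or None.
- robot.state(): the state.
- robot.camera(name): name is "side" or "top"; returns the picture (384x512x3 uint8, red, green, blue); there is no depth.
- robot.calibration(name): a dict with "K" (3x3 intrinsics, pixels), "dist" ([k1, k2, p1, p2, k3] as OpenCV has them; the pictures are not rectified), "view" (4x4, takes a point from world to camera coordinates). Camera axes: x right, y down, z forward; pixel columns grow to the right and rows downward; lengths in m; the calibration is good to about 2 mm. A picture is of the moment at which its call begins. calibration takes no time and is no camera call.
A pose or a line that the arm cannot do raises robot.MotionError and nothing moves.
- robot.job_done(): hands the job in, once; it reports no verdict.
The state is a dict: "t": time; "q": joint angles; "qvel": joint speeds; "tau": joint torques, N m; "eef_pos": TCP position; "eef_rot": TCP orientation; "contact_force": force on the tool from outside, world axes, zero at the start; "torque": the same for the moment, N m; "width": finger opening in m.
Only numpy, scipy, OpenCV 4.12 (cv2) and the standard library are available. Lean on these libraries where they do the work, as an engineer would, in place of code of your own. Each camera call takes 0.05 s, during which the arm holds its last target. There are 200 camera calls.

## Working session

There is one attempt and no reset: what is moved stays moved. The work goes in short steps, each a Python script; the robot and the scene stay as the last script left them, time stands still between calls to the robot, and variables do not carry over. Pictures are saved under pics/ and viewed, about 8 in all and at most 12, crops included, and the job is handed in when it is done.

```bash
mkdir -p pics; python3 - <<'E'
from plant import robot
import cv2
for n in("top","side"):
    cv2.imwrite(f"pics/{n}0.png",robot.camera(n)[:,:,::-1])
    c=robot.calibration(n);print(n,c)
print(robot.grip_depth,robot.state())
E
```

```text
top {'K': array([[399.15992336,   0.        , 252.39386626],
       [  0.        , 399.15992336, 191.99495703],
       [  0.        ,   0.        ,   1.        ]]), 'dist': array([0.01942411, 0.        , 0.        , 0.        , 0.        ]), 'view': array([[-0.00861019, -0.99953766, -0.02916047,  0.0861331 ],
       [-0.98976911,  0.01267208, -0.1421145 ,  0.54886587],
       [ 0.14241832,  0.0276385 , -0.98942061,  0.99193751],
       [ 0.        ,  0.        ,  0.        ,  1.        ]])}
side {'K': array([[434.87822189,   0.        , 258.746644  ],
       [  0.        , 434.87822189, 183.16614984],
       [  0.        ,   0.        ,   1.        ]]), 'dist': array([-0.0619085,  0.       ,  0.       ,  0.       ,  0.       ]), 'view': array([[ 0.96508731, -0.26188074,  0.00499606, -0.50401332],
       [-0.17891243, -0.67302227, -0.71765685,  0.17343353],
       [ 0.19130297,  0.69170767, -0.69637898,  1.25559718],
       [ 0.        ,  0.        ,  0.        ,  1.        ]])}
0.0187 {'t': 0.1, 'q': array([ 1.20159010e+00,  3.53598752e-01,  1.63406436e+00,  1.30457088e-05,
        1.15518974e+00, -2.40484275e-03]), 'qvel': array([-0.00051232, -0.00159008, -0.0007563 , -0.00144435,  0.0013577 ,
       -0.00075264]), 'tau': array([-1.04430598e-05, -5.94909096e+01, -3.34931731e+01,  6.99511869e-02,
        1.85061683e-02, -4.87160196e-05]), 'eef_pos': array([0.22398144, 0.58300627, 0.21392439]), 'eef_rot': array([-3.14033249e+00, -1.49590411e-05,  2.77478599e+00]), 'contact_force': array([ 0.71197109, -1.06089731,  0.85764983]), 'torque': array([-0.01772416,  0.00862433, -0.00710772]), 'width': 0.09188425320170526}
```

View pics/top0.png

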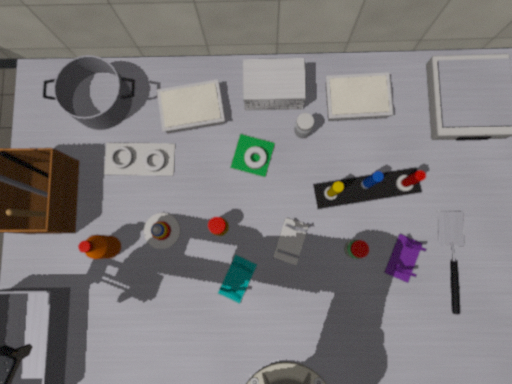

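View pics/side0.png

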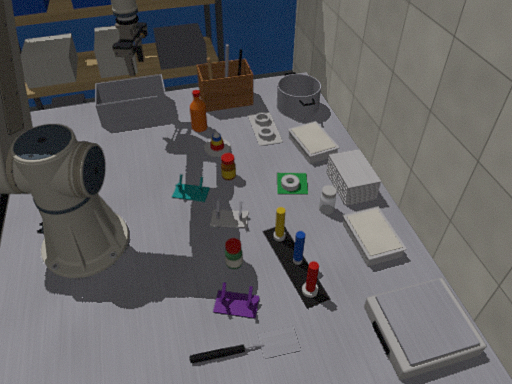

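The top view shows the green mat with its ring at about (255,157) and the other two rings at (122,157) and (155,160). The gauge is at (160,231) and the white cradle at (291,241). The turquoise (238,279) and purple (404,258) cradles are decoys. The pressers stand yellow (333,191), blue (372,181), red (410,181), and the jars are at (218,226), (359,249) and (305,124).

Next: an enlarged montage.

```bash
cat > h.py <<'E'
from plant import robot
import cv2, numpy as np
C={n:robot.calibration(n) for n in("top","side")}
def p2w(n,px,z):
    c=C[n];u=cv2.undistortPoints(np.array([[px]],float),c["K"],c["dist"])[0,0]
    R,t=c["view"][:3,:3],c["view"][:3,3]
    d=R.T@[u[0],u[1],1];o=-R.T@t
    return o+d*(z-o[2])/d[2]
def w2p(n,P):
    c=C[n];R,t=c["view"][:3,:3],c["view"][:3,3]
    return cv2.projectPoints(np.atleast_2d(np.array(P,float)),cv2.Rodrigues(R)[0],t,c["K"],c["dist"])[0][:,0]
def crop(im,x0,y0,w,h,s):
    o=cv2.resize(im[y0:y0+h,x0:x0+w],None,fx=s,fy=s,interpolation=cv2.INTER_CUBIC)
    for k in range(0,w,10):
        cv2.line(o,(k*s,0),(k*s,6),(0,255,255),1);cv2.putText(o,str(x0+k),(k*s,16),0,.3,(0,255,255),1)
    for k in range(10,h,10):
        cv2.line(o,(0,k*s),(6,k*s),(0,255,255),1);cv2.putText(o,str(y0+k),(8,k*s+4),0,.3,(0,255,255),1)
    return o
E
python3 - <<'E'
from h import *
t=cv2.imread("pics/top0.png");s=cv2.imread("pics/side0.png")
a=[crop(t,225,130,57,50,7),crop(t,138,206,57,50,7),crop(t,263,212,57,60,7)]
T=np.hstack([crop(t,228,130,50,50,8),crop(t,136,206,50,50,8)])
B=np.hstack([crop(t,266,210,50,60,5),crop(t,310,160,110,60,5)])
B=np.hstack([B,np.zeros((300,800-B.shape[1],3) if B.shape[1]<800 else (300,0,3),np.uint8)])
B=B[:,:800] 
T=cv2.resize(T,None,fx=.75,fy=.75); T=np.hstack([T,np.zeros((300,200,3),np.uint8)])
cv2.imwrite("pics/m1.png",np.vstack([T,B]))
T=np.hstack([crop(s,270,165,40,30,10),crop(s,197,122,40,30,10)])
B=np.hstack([crop(s,200,195,55,40,7),crop(s,262,200,59,40,7)])[:,:800]
B=np.hstack([B,np.zeros((280,800-B.shape[1],3),np.uint8)])
cv2.imwrite("pics/m2.png",np.vstack([T,B]))
for nm,px,z in [("ring",(255,157),.024),("gauge",(157,229),.07),("cr",(291,241),.03),("pepper",(218,226),.085),("herb",(359,249),.085),("salt",(305,120),.085),("sauce",(86,247),.16),("py",(338,187),.12),("pb",(377,177),.12),("pr",(420,176),.12)]:
    print(nm,p2w("top",px,z).round(3))
for px in [(289,183)]:print(p2w("side",px,.024))
E
```

```text
ring [0.646 0.073 0.024]
gauge [0.455 0.318 0.07 ]
cr [ 0.423 -0.017  0.03 ]
pepper [0.46  0.164 0.085]
herb [ 0.402 -0.176  0.085]
salt [ 0.725 -0.056  0.085]
sauce [0.412 0.454 0.16 ]
py [ 0.548 -0.125  0.12 ]
pb [ 0.57  -0.218  0.12 ]
pr [ 0.571 -0.318  0.12 ]
[0.64041349 0.06265571 0.024     ]
```

View pics/m1.png

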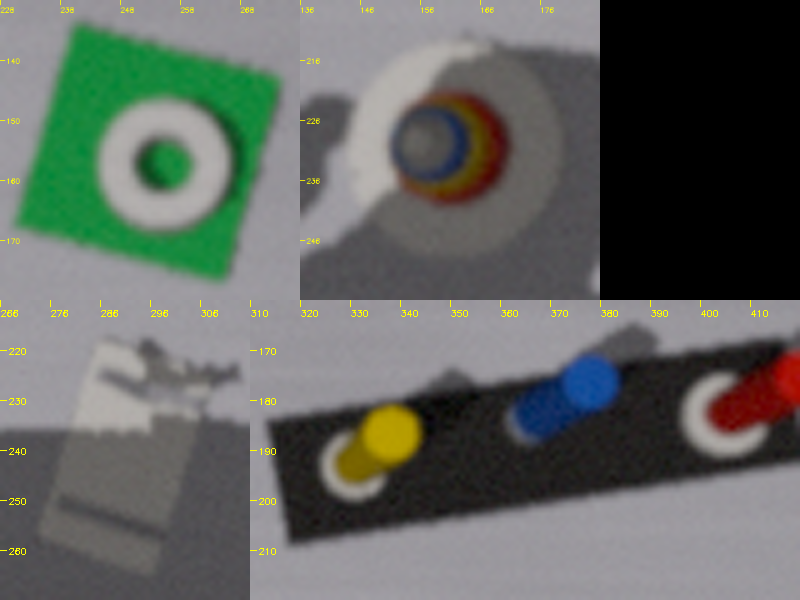

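View pics/m2.png

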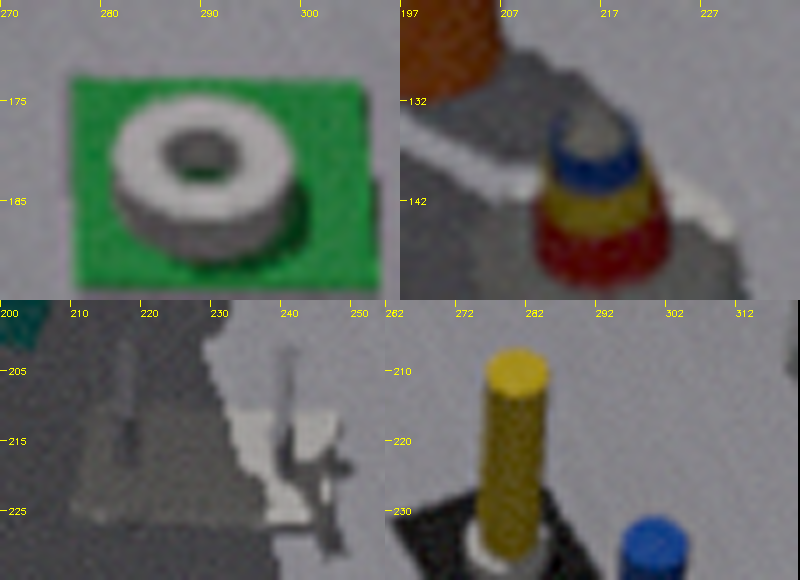

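Reading the crops: the ring's outer diameter is about 22.6 px for 58 mm and the visible bore about 10 px, so roughly 28 mm and probably blue. I'll take the centre from both views, then grasp.

```bash
python3 - <<'E'
from h import *
print("ring",p2w("top",(255.5,157.1),.024),p2w("side",(290.3,180.9),.024))
print("gauge disc",p2w("top",(161.75,230.65),.008),"blue",p2w("top",(157.8,229.7),.051),"side blue top",p2w("side",(215.7,137),.058), "red base side",p2w("side",(215.8,145.5),.03))
print("disc size",np.linalg.norm(p2w("top",(143.7,230.6),.008)-p2w("top",(179.8,230.6),.008)))
for n in("top","side"):print(n,w2p(n,[[.57,-.218,.12],[.57,-.218,.016]]))
print("blue top",p2w("top",(378,176.5),.12),p2w("side",(300.8,233),.12),"y",p2w("top",(338,187),.12),p2w("side",(279.8,210.3),.12))
for px in [(286,217),(274,258),(297,265.4)]:print("cr",p2w("top",px,.006))
for px in [(212,210.7),(210.3,225.7),(248.5,210.4),(243.5,227.5)]:print("crs",p2w("side",px,.004))
# IK feasibility
from scipy.spatial.transform import Rotation as Rr
def ori(h,th):
    z=np.array([np.cos(th)*np.cos(h),np.cos(th)*np.sin(h),-np.sin(th)]);y=np.array([-np.sin(h),np.cos(h),0])
    x=np.cross(y,z);return Rr.from_matrix(np.c_[x,y,z]).as_euler("xyz"),z
for h in(-.6,-.3,-.1):
  for s in(0,np.pi):
    o,z=ori(h,np.radians(25)); o=Rr.from_matrix(Rr.from_euler("xyz",o).as_matrix()@Rr.from_euler("z",s).as_matrix()).as_euler("xyz")
    print(h,s,robot.solve_ik(np.array([.572,-.22,.08])+z*.0187,o))
E
```

```text
ring [0.64581022 0.07164178 0.024     ] [0.64753709 0.07089905 0.024     ]
gauge disc [0.45415761 0.3220224  0.008     ] blue [0.45457232 0.32113644 0.051     ] side blue top [0.4515506  0.31589506 0.058     ] red base side [0.44775818 0.30385531 0.03      ]
disc size 0.09602106093661622
top [[377.05916419 177.18535269]
 [365.97189061 184.26019306]]
side [[298.62007387 233.90452998]
 [295.99712751 257.73097526]]
blue top [ 0.5716181  -0.22028933  0.12      ] [ 0.57648136 -0.21660641  0.12      ] y [ 0.54767778 -0.1252169   0.12      ] [ 0.54712037 -0.1260283   0.12      ]
cr [ 0.48682029 -0.0070521   0.006     ]
cr [0.38021871 0.02638783 0.006     ]
cr [ 0.36085108 -0.03288726  0.006     ]
crs [0.37951276 0.02603735 0.004     ]
crs [ 0.36319976 -0.03229534  0.004     ]
crs [ 0.48890413 -0.00173776  0.004     ]
crs [ 0.45758984 -0.06461454  0.004     ]
-0.6 0 [-0.14763922  0.72707879  2.41186422  3.59449546  1.1320812   1.56951705]
-0.6 3.141592653589793 [-0.14763922  0.72707879  2.41186422  3.59449546  1.1320812  -1.57207561]
-0.3 0 [-0.43998603  0.7332837   2.44129092  3.00364704  1.16712809  1.56579306]
-0.3 3.141592653589793 [-0.43998603  0.7332837   2.44129092  3.00364704  1.16712809 -1.57579959]
-0.1 0 [-0.62499822  0.72542422  2.4020338   2.61322826  1.12224484  1.57865835]
-0.1 3.141592653589793 [-0.62499822  0.72542422  2.4020338   2.61322826  1.12224484 -1.56293431]
```

```bash
python3 - <<'E'
from h import *
x,y=.6465,.0713
o=[np.pi,0,2.9]
robot.movep([x,y,.16],o)
robot.servo_line([x,y,.06],vel=.2)
print(robot.servo_line([x,y,.0075],vel=.06,f_stop=8))
robot.command_gripper(.05); print(robot.state()["width"],robot.state()["eef_pos"])
robot.servo_line([x,y,.18],vel=.15)
print(robot.state()["width"])
g=[.4543,.3217]
robot.movep([*g,.18],[np.pi,0,1.571])
robot.servo_line([*g,.105],vel=.15)
s=robot.state();print(s["t"],s["eef_pos"],s["width"])
t=robot.camera("top");sd=robot.camera("side")
cv2.imwrite("pics/top1.png",t[:,:,::-1]);cv2.imwrite("pics/side1.png",sd[:,:,::-1])
A=crop(t[:,:,::-1],120,185,80,80,5);B=crop(sd[:,:,::-1],190,95,50,57,8)[:400,:400]
E2=crop(t[:,:,::-1],262,205,60,66,3)
cv2.imwrite("pics/m3.png",np.hstack([A,B]))
E
```

```text
False
0.05703462911769679 [0.64655714 0.0713157  0.00762542]
0.05710145871393453
8.325 [0.45480186 0.32177671 0.10540343] 0.057289327022048295
```

View pics/m3.png

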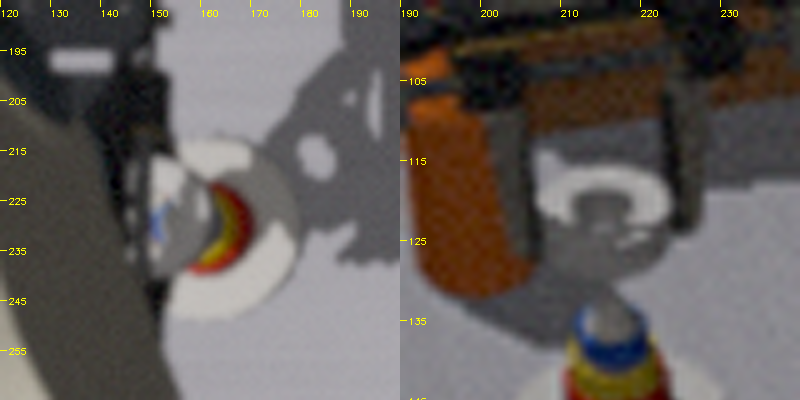

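```bash
python3 - <<'E'
from h import *
P=[[.4543,.3217,z] for z in(.122,.072,.058,.044)]
print(w2p("side",P),w2p("top",P))
for dx in((.01,0,0),(0,.01,0)): print(w2p("side",[P[2]])-w2p("side",[np.array(P[2])+dx]))
s=cv2.imread("pics/side1.png");t=cv2.imread("pics/top1.png")
hs=lambda im:cv2.cvtColor(im,cv2.COLOR_BGR2HSV)
for nm,lo,hi,(x0,y0,x1,y1) in [("blue",(100,120,40),(130,255,255),(205,125,230,150)),("yellow",(20,120,40),(35,255,255),(205,125,230,155))]:
    m=cv2.inRange(hs(s)[y0:y1,x0:x1],lo,hi);yy,xx=np.nonzero(m)
    print(nm,xx.min()+x0,xx.max()+x0,[ (y+y0,xx[yy==y].min()+x0,xx[yy==y].max()+x0) for y in np.unique(yy)])
E
```

```text
[[214.98809551 121.01985481]
 [215.90256157 132.70633129]
 [216.15194453 135.88549815]
 [216.39849165 139.02523931]] [[149.63257985 228.35987895]
 [155.34415358 229.40244497]
 [156.84257132 229.67603381]
 [158.30022674 229.94220965]]
[[-2.79657083  0.45269807]]
[[0.54725403 1.69155334]]
blue 212 220 [(np.int64(135), np.int64(212), np.int64(212)), (np.int64(136), np.int64(212), np.int64(212)), (np.int64(137), np.int64(213), np.int64(219)), (np.int64(138), np.int64(213), np.int64(220)), (np.int64(139), np.int64(214), np.int64(219)), (np.int64(140), np.int64(215), np.int64(218))]
yellow 211 221 [(np.int64(138), np.int64(211), np.int64(211)), (np.int64(139), np.int64(221), np.int64(221)), (np.int64(140), np.int64(212), np.int64(221)), (np.int64(141), np.int64(212), np.int64(221)), (np.int64(142), np.int64(212), np.int64(221)), (np.int64(143), np.int64(213), np.int64(221)), (np.int64(144), np.int64(214), np.int64(219))]
```

```bash
python3 - <<'E'
from h import *
g=[.4543,.3217]
f0=robot.state()["contact_force"]
for z in(.074,.068,.064,.0615,.060):
    r=robot.servo_line([*g,z],vel=.03,f_stop=6);s=robot.state()
    print(z,r,s["eef_pos"].round(4),(s["contact_force"]-f0).round(1),s["torque"].round(2))
    if r:break
t=robot.camera("side");cv2.imwrite("pics/m4.png",crop(t[:,:,::-1],190,95,60,60,8));print(s["t"])
E
```

```text
0.074 False [0.4544 0.3218 0.0742] [-1.   0.   0.2] [-0.06 -0.    0.04]
0.068 False [0.4541 0.3216 0.0677] [ 0.  -0.2  0.9] [-0.11  0.09  0.08]
0.064 False [0.4542 0.3216 0.0638] [ 0.1 -0.5  0. ] [-0.04  0.03 -0.04]
0.0615 False [0.4545 0.3219 0.0616] [0.2 0.1 1.9] [0.04 0.04 0.05]
0.06 False [0.4546 0.3219 0.0614] [-3.9 -3.5 17.9] [-0.55  0.83 -0.01]
10.7417
```

View pics/m4.png

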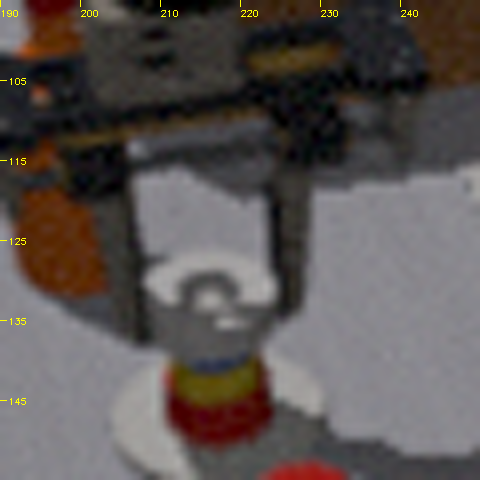

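Contact came at TCP z = 0.0614, which matches the blue step (expected 0.0615), with the blue band just below the ring. I'll release and look again.

```bash
python3 - <<'E'
from h import *
g=[.4545,.3218]
robot.servo_line([*g,.0618],vel=.03)
robot.command_gripper(.09);robot.hold(.4)
robot.servo_line([*g,.19],vel=.2)
robot.movep([.42,.2,.33],[np.pi,0,1.9])
t=robot.camera("top")[:,:,::-1];s=robot.camera("side")[:,:,::-1];print(robot.state()["t"])
cv2.imwrite("pics/top2.png",t);cv2.imwrite("pics/side2.png",s)
T=np.hstack([crop(t,135,205,50,50,6),crop(t,262,205,60,50,6)[:,:360]]);B=np.hstack([crop(s,195,115,50,43,7)[:300,:330],crop(s,205,196,47,43,7)[:300,:330]])
cv2.imwrite("pics/m5.png",np.vstack([T,B]))
E
```

```text
13.75Traceback (most recent call last):
  File "<stdin>", line 10, in <module>
    return _nx.concatenate(arrs, 0, dtype=dtype, casting=casting)
           ~~~~~~~~~~~~~~~^^^^^^^^^^^^^^^^^^^^^^^^^^^^^^^^^^^^^^^
ValueError: all the input array dimensions except for the concatenation axis must match exactly, but along dimension 1, the array at index 0 has size 660 and the array at index 1 has size 659
```

```bash
python3 - <<'E'
from h import *
t=cv2.imread("pics/top2.png");s=cv2.imread("pics/side2.png")
T=np.hstack([crop(t,135,205,50,50,6),crop(t,262,210,60,50,6)]);B=np.hstack([crop(s,195,115,47,43,7),crop(s,205,196,47,43,7)])
cv2.imwrite("pics/m5.png",np.vstack([T[:,:658],B]))
E
```

```text
(no output)
```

View pics/m5.png

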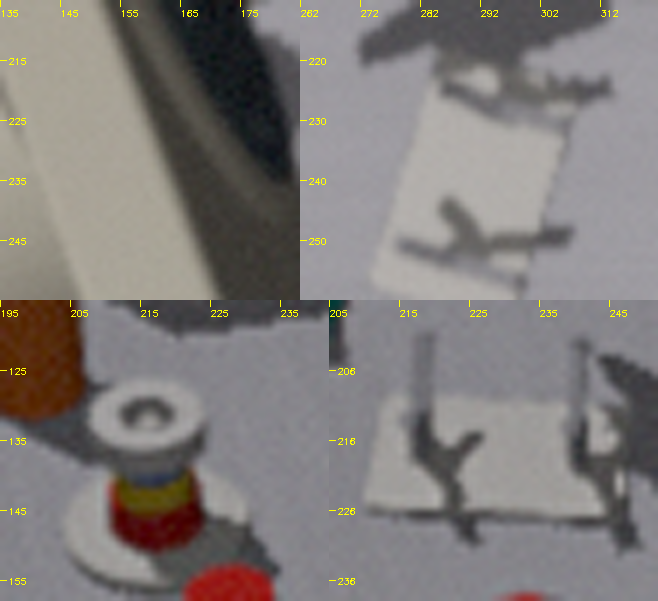

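The ring sits level on the gauge with the blue band directly beneath it, so the blue presser is the one to take. Next I overlay the fitted cradle and presser models and check the IK for tilted grasps.

```bash
cat >> h.py <<'E'
from scipy.spatial.transform import Rotation as Rr
def ori(h,thd):
    th=np.radians(thd)   # angle below horizontal, heading h
    z=np.array([np.cos(th)*np.cos(h),np.cos(th)*np.sin(h),-np.sin(th)]);y=np.array([-np.sin(h),np.cos(h),0])
    return Rr.from_matrix(np.c_[np.cross(y,z),y,z]).as_euler("xyz"),z
E
python3 - <<'E'
from h import *
from scipy.optimize import least_squares
L=[(-.055,.032),(-.055,-.032),(.055,.032),(.055,-.032)]
obs=[("top",(286,217),2,.006),("top",(274,258),0,.006),("top",(297,265.4),1,.006),("side",(212.4,210),0,.006),("side",(209.9,225.5),1,.006),("side",(244.9,226.6),3,.006)]
def W(p,i,z):
    c,s=np.cos(p[2]),np.sin(p[2]);a,b=L[i];return [p[0]+c*a-s*b,p[1]+s*a+c*b,z]
r=least_squares(lambda p:np.concatenate([w2p(n,W(p,i,z))[0]-px for n,px,i,z in obs]),[.424,-.02,-.31],loss="soft_l1")
print(r.x,np.round(r.fun,1))
p=r.x
t=cv2.imread("pics/top2.png");s=cv2.imread("pics/side2.png")
def ov(n,im,x0,y0,w,h,k,pts3,col):
    q=((w2p(n,pts3)-[x0,y0]+.5)*k).astype(int);cv2.polylines(im,[q],False,col,1)
def loc(a,b,z):
    c,s_=np.cos(p[2]),np.sin(p[2]);return [p[0]+c*a-s_*b,p[1]+s_*a+c*b,z]
out=[]
B=(.572,-.2195)
for n,im,(cx,cy,bx,by) in(("top",t,(262,205,345,155)),("side",s,(200,190,268,220))):
    A=crop(im,cx,cy,65,65,6);D=crop(im,bx,by,50,65,6) 
    ov(n,A,cx,cy,65,65,6,[loc(*L[i],.006) for i in(0,1,3,2,0)],(0,0,255))
    for a in(-.034,.034): ov(n,A,cx,cy,65,65,6,[loc(a,.027,.056),loc(a,0,.032),loc(a,-.027,.056)],(0,0,255))
    for z,R_ in((.12,.013),(.016,.013)):
        ov(n,D,bx,by,50,65,6,[[B[0]+R_*np.cos(u),B[1]+R_*np.sin(u),z] for u in np.linspace(0,6.3,30)],(0,255,0))
    out+= [np.hstack([A,D])]
v=np.vstack(out);cv2.imwrite("pics/m6.png",cv2.resize(v,None,fx=.76,fy=.76))
h=p[2]
for thd in(25,45,65,80,95,115):
    o,z=ori(h,thd); 
    print(thd,np.round(robot.solve_ik(np.array([.5,-.12,.33])+z*.0187,o),2))
for thd,P in((25,[*B,.08]),(30,[*B,.08]),(115,[p[0],p[1],.05]),(120,[p[0],p[1],.05])):
    o,z=ori(h,thd);print(thd,robot.solve_ik(np.array(P)+z*.0187,o))
E
```

```text
[ 0.4231439  -0.01992018 -0.31594823] [-0.2  0.6 -0.5 -0.2  0.1 -0.  -0.1 -0.2 -0.3  0.2  1.4  0.6]
25 [-0.12 -0.21  2.52  3.69  0.34  1.13]
45 [-0.17 -0.25  2.29 -0.31  0.34 -1.17]
65 [-0.21 -0.14  2.04 -0.06  0.8  -1.43]
80 [-0.23 -0.    1.86 -0.02  1.11 -1.48]
95 [-0.24  0.15  1.69  0.01  1.39 -1.5 ]
115 [-0.26  0.35  1.49  0.03  1.74 -1.51]
25 [-0.42247773  0.7336654   2.44283853  3.03670377  1.16918047  1.56676418]
30 [-0.41789365  0.64628299  2.42531403  3.03509619  0.97758123  1.57938063]
115 [-0.11761385  0.54888405  1.90795655  0.09286062  1.11525754 -1.43157353]
120 [-0.12642465  0.59822164  1.85309437  0.10093332  1.20778423 -1.44212099]
```

View pics/m6.png

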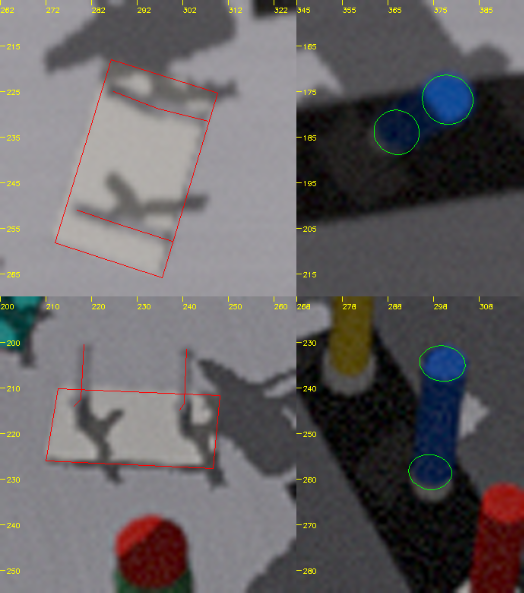

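The fit is good: the cradle is at (0.423,-0.020) with heading -0.316, and the blue presser at (0.572,-0.2195). Now the tilted grasp.

```bash
cat >> h.py <<'E'
H=-.316; TH=28
def pose(P,thd,h=H):
    o,z=ori(h,thd);o=(Rr.from_euler("xyz",o)*Rr.from_euler("z",np.pi)).as_euler("xyz")
    return np.array(P)+z*.0187,o   # P = grasp point
E
python3 - <<'E'
from h import *
B=np.array([.572,-.2195,.08])
print("herbs",p2w("side",(233,242),.085))
z=ori(H,TH)[1]
def go(P,th):
    robot.movep(*pose(P,th));s=robot.state();print(th,round(s["t"],2),s["q"].round(2))
Hh=[.48,-.14,.35]
for th in(80,45,TH):go(Hh,th)
robot.command_gripper(.07)
go(B-.12*z,TH)
f=robot.state()["contact_force"]
print(robot.servo_line(pose(B,TH)[0],vel=.08,f_stop=10))
s=robot.state();print(s["t"],s["eef_pos"],pose(B,TH)[0],s["contact_force"]-f)
t=robot.camera("top")[:,:,::-1];sd=robot.camera("side")[:,:,::-1]
cv2.imwrite("pics/m7.png",np.hstack([crop(t,320,130,90,130,4),crop(sd,215,175,100,130,4)]))
E
```

```text
herbs [ 0.40404189 -0.17268865  0.085     ]
80 15.09 [-0.28 -0.04  1.86 -0.01  1.15  1.6 ]
45 15.84 [-0.26 -0.31  2.28 -0.1   0.4   1.71]
28 19.03 [-0.24 -0.32  2.48  3.72  0.12 -2.11]
28 20.61 [-0.47  0.51  2.65  2.99  1.11 -1.58]
False
22.2583 [ 0.58735147 -0.22456944  0.0713099 ] [ 0.58769359 -0.22463111  0.07122088] [-0.23069647 -0.19159337 -0.63792988]
```

View pics/m7.png

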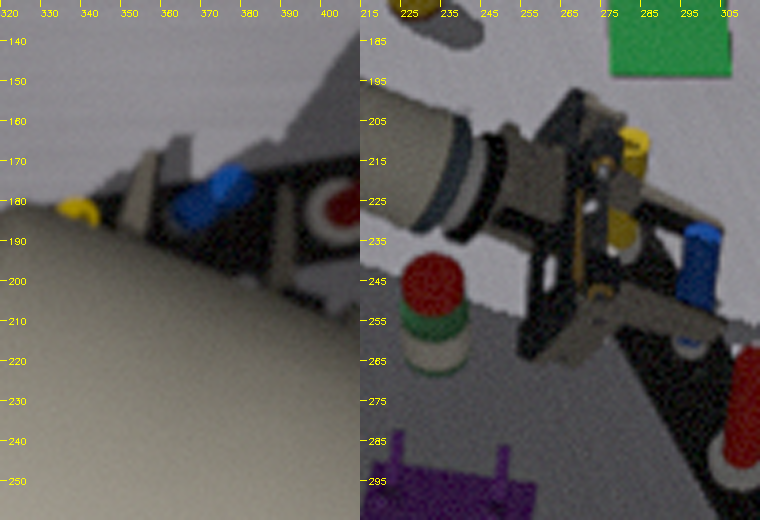

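```bash
python3 - <<'E'
from h import *
B=np.array([.572,-.2195,.08])
robot.command_gripper(.015);print("w",robot.state()["width"])
robot.servo_line(pose(B+[0,0,.15],TH)[0],vel=.12)
def go(P,th):
    robot.movep(*pose(P,th));s=robot.state();print(th,round(s["t"],2),s["q"].round(2),round(s["width"],4))
Hh=[.48,-.14,.36]
for th in(TH,45,80):go(Hh,th)
c=np.array([.4231,-.0199]);u=np.array([np.cos(H),np.sin(H)])
g=c+.008*u
go([*g,.25],118)
robot.servo_line(pose([*g,.095],118)[0],vel=.15)
s=robot.state();print(s["t"],s["eef_pos"],s["width"])
t=robot.camera("top")[:,:,::-1];sd=robot.camera("side")[:,:,::-1]
cv2.imwrite("pics/m8.png",np.hstack([crop(t,245,190,75,90,5),crop(sd,190,170,75,90,5)]))
E
```

```text
w 0.024948056257536634
28 25.43 [-0.24 -0.34  2.47  3.94  0.09 -2.33] 0.0252
45 28.79 [-0.26 -0.32  2.26 -0.1   0.42  1.7 ] 0.025
80 29.54 [-0.28 -0.05  1.84 -0.01  1.17  1.61] 0.0255
118 30.25 [-0.13  0.32  1.74  0.09  1.56  1.74] 0.0253
31.4333 [ 0.42295474 -0.01978735  0.07920477] 0.025516854332832885
```

View pics/m8.png

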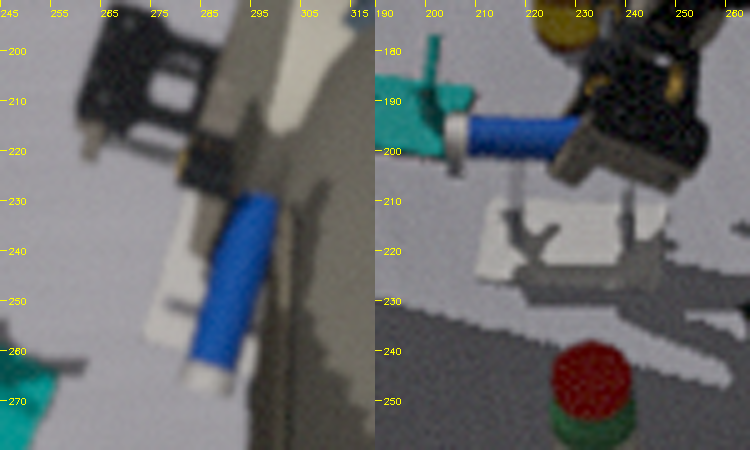

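The handle is level and aligned with the cradle axis. The foot end is at about (203.5,198) in the side view and (286,268) in the top view. I'll compare these with the prediction, then lower.

```bash
python3 - <<'E'
from h import *
c=np.array([.4231,-.0199]);u=np.array([np.cos(H),np.sin(H)])
e=[*(c-.068*u),.095];print(w2p("side",e),w2p("top",e),w2p("side",[*(c-.058*u),.095]))
g=c+.008*u
f0=robot.state()["contact_force"]
for z in(.06,.053,.05,.0485):
    r=robot.servo_line(pose([*g,z],118)[0],vel=.04,f_stop=6);s=robot.state()
    print(z,r,(s["eef_pos"]-pose([*g,.05],118)[0]).round(4),(s["contact_force"]-f0).round(1),s["torque"].round(2),s["t"])
    if r:break
sd=robot.camera("side")[:,:,::-1];t=robot.camera("top")[:,:,::-1]
cv2.imwrite("pics/m9.png",np.hstack([crop(t,245,200,75,80,5),crop(sd,190,170,75,80,5)]))
E
```

```text
[[204.25318496 197.07086781]] [[285.66783376 268.01070756]] [[207.68013267 197.21114605]]
0.06 False [ 0.0002 -0.      0.0101] [-0.9 -0.2 -0.8] [-0.12 -0.27  0.01] 32.5583
0.053 False [0.0002 0.0002 0.0029] [1.  1.4 0.7] [ 0.16 -0.32 -0.21] 32.8833
0.05 False [0.0004 0.0003 0.0014] [ 1.5  1.7 16.6] [ 0.59  0.95 -0.26] 33.1333
0.0485 False [0.0005 0.0003 0.0011] [ 1.6  1.6 29.8] [ 0.83  1.95 -0.16] 33.3833
```

View pics/m9.png

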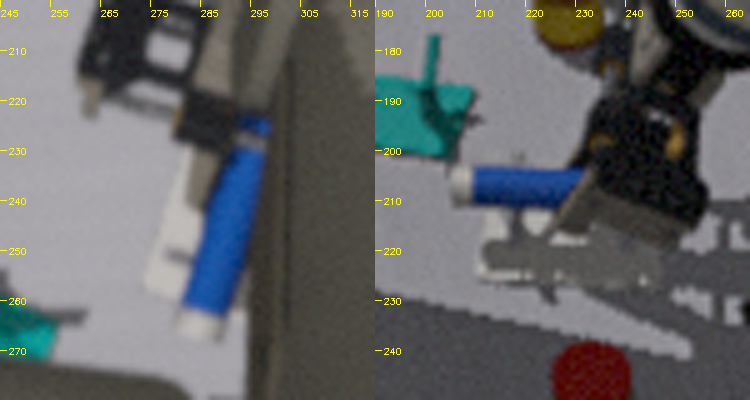

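```bash
python3 - <<'E'
from h import *
c=np.array([.4231,-.0199]);u=np.array([np.cos(H),np.sin(H)]);g=c+.008*u
robot.servo_line(pose([*g,.051],118)[0],vel=.03)
robot.command_gripper(.075);robot.hold(.3)
z=ori(H,118)[1];P=np.array([*g,.051])
robot.servo_line(pose(P-.13*z,118)[0],vel=.12)
robot.movep([.40,.25,.36],[np.pi,0,2.0]);robot.hold(.3)
t=robot.camera("top")[:,:,::-1];sd=robot.camera("side")[:,:,::-1];print(robot.state()["t"])
cv2.imwrite("pics/top9.png",t);cv2.imwrite("pics/side9.png",sd)
A=crop(t,255,195,70,80,5);B=crop(sd,190,115,90,120,5)
e=[[*(c-.068*u),.05],[*(c+.048*u),.05]];print(w2p("top",e),w2p("side",e))
A=np.vstack([A,np.zeros((200,350,3),np.uint8)])
cv2.imwrite("pics/m10.png",np.hstack([A,B]))
E
```

```text
37.9333
[[284.70361493 267.17389977]
 [298.11230885 222.64463525]] [[205.50575716 207.60492303]
 [244.45499744 209.23133546]]
```

View pics/m10.png

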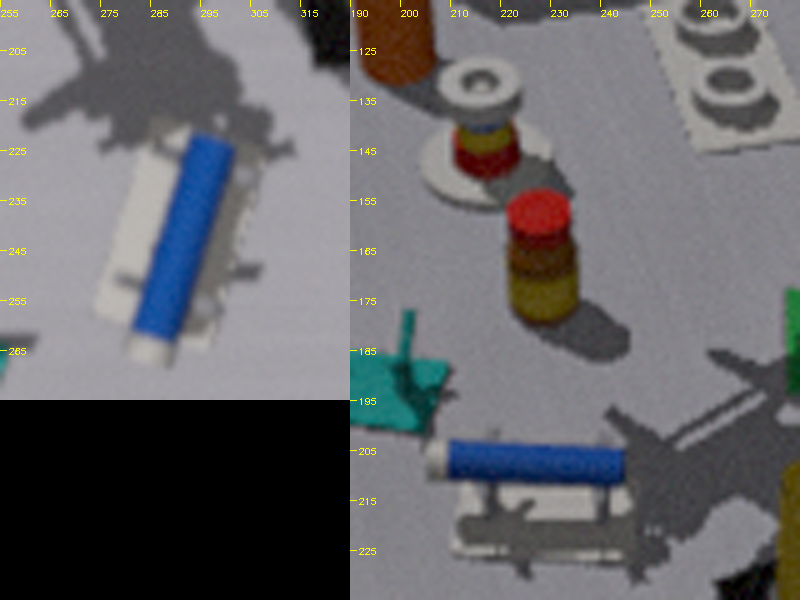

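The presser lies level across both saddles, with its ends within about 1 px of the prediction, and the ring is still level on blue. Handing in.

```bash
python3 -c "
from h import *
robot.job_done();print(robot.state()['t'])"
```

```text
the job is handed in; nothing more can be done
the job is handed in; nothing more can be done
```

I sized the ring as blue, laid the blue presser across the cradle, and handed the job in at about 38 s of the 58 s allowed. No verdict was reported.

- **Ring:** I lowered it from the green mat onto the gauge. It stopped at TCP z = 0.0614 m; the blue step should stop it at 0.0615 m. I pressed with about 18 N, then let go. In the last pictures it sits level with the blue band directly beneath it.
- **Presser:** I lowered the blue presser on its side onto both V-saddles, with about 30 N at contact, and released it. The last pictures show it level, with its ends about 1 px from where I predicted. That puts its middle roughly 10 mm off-centre along the cradle, inside the 20 mm allowed.
- **Force stop:** The 6 N force stop never tripped in either lowering. Both stops were judged from the position and force readings instead.
- **Not fully checked:** The last close crops showed the spare rings and the amber (pepper) jar upright. I did not re-measure the other pressers, the remaining jars or the sauce bottle at the end, but no unexpected contact force showed in the readings I took.

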